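# Draw out the mitre box's length stop to the red mark and hold it

### The arm

A 6-joint arm with a two-finger parallel gripper is mounted at the origin on the work surface. World frame = base frame: x ahead of the robot, y to its left, z up, the work surface at z = 0. Lengths are in m, angles in rad, forces in N, time in s.
With the tool pointing down it reaches from about 0.325 to 0.85 m from the base axis. Payload 15.5 kg.
Tool frame: the origin (TCP) lies between the finger pads; the fingertips stand 22 mm ahead of it and the grasp point (between the pads) lies 3 mm ahead of it; z points along the fingers, y is the line along which they close (so a half turn about z gives the same grasp; the last joint's range is limited). The gripper opens to 91 mm and grips with 3 to 60 N. Pads are 32 mm wide; open, the fingers measure 118 mm over their backs; the gripper's body (76 mm by 178 mm) begins 60 mm behind the grasp point.
Start: joints at [-1.204, 0.494, 1.345, -0, 1.302, -0.096], TCP at [0.279, -0.559, 0.236] pointing down, gripper open.
Joint ranges: [-2.91, 2.91], [-0.82, 2.16], [0.22, 2.67], [-1.22, 4.37], [0.12, 2.79], [-3.08, 3.08]. Speed limits (rad/s): [1.89, 1.89, 2.57, 3.01, 3.01, 3.01].

### API

Orientations are given as a unit quaternion [x, y, z, w].
In Python, from rig import robot gives the robot as it stands.
- The arm moves only by the tool play_rows, never from a script. Its argument "deltas" is one flat list of numbers, 4 for each row, row after row: the shift along the tool's x, y, z in cm, then the turn about the tool's z in rad. In form: [tx, ty, tz, turn, tx, ty, tz, turn, ...]. A call has 1 to 20 rows; each row shifts and turns the commanded pose from where the row before left it, along the tool's axes as they then stand; what a row does not reach is not made up. A row lasts 1/12 s, in which the tool goes at most 41.7 mm and 7.16 degrees, less where a joint would pass 70% of its speed; a pose out of reach is approached as far as the arm can. A call with a gripper value outside its range is refused whole. "jaw" is the closure, from 0 (fully open) to 1 (shut), set as the call begins (left out, the last holds). The fingers move at their own pace and stop on an object; "force" is the grip in N (left out, the last holds). Time passes only in rows, so rows that do not move let the fingers close. It gives the time, the measured TCP pose, the force, the opening and the grip force at its end, in the units of the state.
- robot.observe(): the state, without advancing time (a new reading comes with each control period).
- robot.snapshot(name): name is "side" or "top" or "wrist"; returns a dict with "color" (420x560x3 uint8, blue, green, red), "fx", "fy", "cx", "cy" (pixels), "world_to_cam" (4x4, takes a point from world to camera coordinates); the wrist camera has in their place "tool_from_camera" (4x4, takes a point from camera to tool coordinates, whose origin is the TCP and whose axes are the flange's). Camera axes: x right, y up, looking along -z (the intrinsics and any distortion apply to the point x, -y, -z); pixel columns grow to the right and rows downward; lengths in m; the calibration is good to about 2 mm. A picture is of the moment at which its call begins: read the wrist's pose just before it. There is no depth.
- robot.finish_job(): hands the job in; it is judged then, once.
Trained networks look in a picture, given as the dict that the camera call returned (one of the last four; its "shot" number tells which), for a name from the list of things; names that differ only in an ending like _2 or _b are one class to them, and where a whole thing is asked for, a point or a joint stands for the part that bears it (a point fixed in the world has none). Each returns a list of dicts, best first, with "confidence" (0 to 1); they miss things now and then, are a little off and sometimes report something else, mostly with a low value. They report only what shows in the picture. A call takes as long as a camera call. They do not tell look-alikes from the thing itself.
- robot.spot_in(picture, query): "centre" ([column, row] in pixels, amid what is visible of it).
The state is a dict: "clock": time; "q": joint angles; "qvel": joint speeds; "tau": joint torques, N m; "ee_pos": TCP position; "tcp_rot": TCP orientation; "contact_force": force on the tool from outside, world axes, zero at the start; "moment": the same for the moment, N m; "opening": opening from 0.0 (shut) to 1.0 (fully open); "grasp_force": force on a finger pad.
Only numpy, scipy, OpenCV 4.12 (cv2) and the standard library are available. Lean on these libraries where they do the work, as an engineer would, in place of code of your own. Each camera call takes 0.05 s, during which the arm holds its last target. There are 200 camera calls.

### The job

I want to set the length stop on the mitre box, but the empty white glue cup is standing in its way: first nest it upright into the blue cup, fully seated, leaving the blue cup where it stands. Then squeeze the red lock button on the stop's head, draw the telescoping arm out until the red line on its scale meets the pointers at the mouth of the channel, and finish while still holding it there with the button squeezed in, so that I can tighten the clamp screw (the lock's notches would not hit the mark). Do not disturb the other things on the bench.

Things in the scene. Friction and masses are not known exactly. Their poses are not given: they have to be found in the camera images.
- mitre_box: Wooden mitre box with an aluminium channel along its robot-side wall, fixed to the bench. Origin on the bench below the channel's mouth; +x is the way the stop arm draws out (roughly world +y), +y points away from the box (roughly to the robot), z up. Channel (32 mm wide, 45 high, open on top): x -320 to 0 mm. Box: x -330 to -10, y -92 to -18, 52 high. Thumb-screw at x -30, out to y 40.
- index (a point): The index: the mouth of the channel, marked by a white pointer on a black saddle on each lip. On the channel's centre line, 36 mm above the bench. Axes as mitre_box.
- mark (a point): The red line across the top of the sliding steel bar, seen in the open channel among black ticks every 10 mm (long ones every 50). On the bar's centre line, 36 mm above the bench; it moves with the arm and meets index at an extension of 150 mm. Axes as mitre_box.
- head (a point): Grip point of the stop's head: on the arm's centre line, 52 mm above the bench, 182 mm ahead (+x) of mark. Black block 24 mm wide (y), 58 long (x -20 to +38 from here), 22 to 72 mm above the bench; red lock button on its +y side, 2 mm rubber pad on its -y side. Straddle it from above, one finger on each: 32 mm wide with the button out, 27 with it in. Axes as mitre_box.
- plate (a point): Top edge middle of the aluminium stop plate at the head's far end, 62 mm above the bench, 41 mm ahead (+x) of head and 36.5 mm to its -y side. The plate is 6 mm thick, 97 mm wide along y, and hangs down to 6 mm above the bench, so it pushes over whatever stands in its way. Axes as mitre_box.
- stop_arm (a joint): Extension of the telescoping arm in m: 0 home, 0.2 fully out, 0.150 with the red line at the index. With the button out a pawl locks it in notches 4 mm apart (25 N does not move it). With the button in it slides freely, and a light return spring (2 to 4 N) draws it back home, so it has to be held.
- lock_button (a joint): Travel of the lock button in m: 0 out (locked), 0.005 fully in; from 0.003 the arm is free. Its spring pushes with 5 N at the start and 8 N fully in. Let go, it springs out and locks the arm at the next notch; the notches lie 2 mm either side of the red mark's place.
- button_face (a point): Centre of the red lock button's face (24 mm along x, 28 mm high), 53 mm above the bench, 18 mm to the +y side of the arm's centre line when out; it is pressed towards -y. Axes as mitre_box.
- cup_white: Empty white plastic glue cup, about 45 g, standing upright in the way of the stop plate. Origin at the centre of its underside, z up. 52 mm high; foot 32 mm across, widening to 49 mm at 34 mm height; from there to the rim a straight collar 59 mm across, 54 mm inside, whose ledge juts out all round. Grip it from above across the collar.
- cup_blue: Blue glue cup of the same shape and size, upright and empty on the bench beyond the end of the stop's travel. Origin at the centre of its underside, z up. A cup nested in it rests with its ledge on this cup's rim: its origin is then 18 mm above this one's, with 2 mm of sideways play.
- blank: Bystander: pale wooden stick, 250 x 36 x 30 mm, lying in the trough of the mitre box. Origin at the centre of its underside, x along it.
- sander: Bystander: dark green orbital sander, 186 x 92 mm, 135 mm high, standing on the bench at the robot's left. Origin at the centre of its underside.
- glue: Bystander: white glue bottle with red label and cap, 60 mm across, 175 mm high, standing at the far left. Origin at the centre of its underside.
Things that resemble listed ones, but are neither listed nor needed, are in the scene too. Several things look just like the cup_blue: the one meant starts nearest to the robot's base.

How it is judged:
By the outcome, as a careful person would: the job done as asked, in the order asked, and still so for the second after the job is handed in, while the arm keeps its last pose, push and grip.
It also fails if it takes over 48 s, if anything falls off the work surface, if the arm or the gripper's body presses on something with over 40 N, if the wrist force passes 120 N, or if a joint passes its speed limit or range.

## Working session

There is one attempt and no reset: what is moved stays moved. The work goes in short steps, Python scripts to look and compute and a tool call to move; the robot and the scene stay as the last step left them, time stands still between calls to the robot, and variables do not carry over. Pictures are saved under pics/ and viewed, at most 10 in all, crops included, and the job is handed in when it is done.

Besides the shell and the picture viewer there is one more tool, called by a JSON object that holds its "method" and its "body". play_rows: Moves the arm, as the interface text tells. Its arguments: {"type":"object","properties":{"deltas":{"type":"array"},"jaw":{"type":"number"},"force":{"type":"number"}},"required":["deltas"]}

```bash
mkdir -p pics; cat > h.py <<'E'
import numpy as np,cv2
from rig import robot
from scipy.spatial.transform import Rotation as R
def ray(p,px,st=None):
    if 'world_to_cam' in p: T=np.linalg.inv(np.array(p['world_to_cam']))
    else:
        A=np.eye(4);A[:3,:3]=R.from_quat(st['tcp_rot']).as_matrix();A[:3,3]=st['ee_pos'];T=A@np.array(p['tool_from_camera'])
    d=np.array([(px[0]-p['cx'])/p['fx'],-(px[1]-p['cy'])/p['fy'],-1])
    return T[:3,3],T[:3,:3]@d
def at(p,px,z,st=None):
    o,d=ray(p,px,st);return o+d*(z-o[2])/d[2]
def proj(p,X,st=None):
    if 'world_to_cam' in p: W=np.array(p['world_to_cam'])
    else:
        A=np.eye(4);A[:3,:3]=R.from_quat(st['tcp_rot']).as_matrix();A[:3,3]=st['ee_pos'];W=np.linalg.inv(A@np.array(p['tool_from_camera']))
    c=W[:3,:3]@np.array(X)+W[:3,3];return p['cx']+p['fx']*c[0]/-c[2],p['cy']-p['fy']*c[1]/-c[2]
E
python3 - <<'E'
from h import *
s=robot.observe();print(s)
ps={}
for n in('top','side'):
    p=robot.snapshot(n);ps[n]=p;print({k:v for k,v in p.items() if k not in('color','world_to_cam')},proj(p,[0,0,0]),proj(p,[.1,0,0]))
    cv2.imwrite(f'pics/{n}.png',p['color'])
    for q in('cup_white','cup_blue','head','mark','index','plate','button_face','mitre_box'):
        for d in robot.spot_in(p,q)[:5]: print(n,q,np.round(d['centre']),round(d['confidence'],2),np.round(at(p,d['centre'],.04),3))
E
```

```text
{'clock': 0.0, 'q': array([-1.20351002e+00,  4.94196246e-01,  1.34615421e+00, -1.09485915e-05,
        1.30247600e+00, -9.54542191e-02]), 'qvel': array([ 0.00152636,  0.00103959,  0.00068071, -0.00028031, -0.00021276,
        0.00058946]), 'tau': array([-5.77862986e-03, -8.78822351e+01, -3.81848216e+01,  7.04937545e-02,
        5.32372459e-02, -7.71151940e-05]), 'ee_pos': array([ 0.27889695, -0.5589206 ,  0.2353223 ]), 'tcp_rot': array([ 9.73352573e-01,  2.29312861e-01, -8.88176979e-05, -6.10496787e-04]), 'contact_force': array([ 0.68707776, -0.20893293, -0.47171475]), 'moment': array([-0.04378892,  0.00111344,  0.00321895]), 'grasp_force': 0.0, 'opening': 0.9988495415306631}
{'fx': 494.9794926385048, 'fy': 494.9794926385048, 'cx': 278.37406719989747, 'cy': 208.58756767133633, 'shot': 1} (np.float64(321.3044994855154), np.float64(409.59297042980506)) (np.float64(320.3377507219267), np.float64(375.4963937808104))
top cup_white [284. 192.] 0.5 [0.653 0.097 0.04 ]
top cup_blue [235. 208.] 0.86 [0.611 0.247 0.04 ]
top cup_blue [314. 158.] 0.78 [0.756 0.004 0.04 ]
top cup_blue [224. 165.]
[... 575 characters left out ...]
38), np.float64(287.49057731466553))
side cup_white [274. 211.] 0.56 [0.651 0.105 0.04 ]
side cup_blue [250. 240.] 0.91 [0.607 0.248 0.04 ]
side cup_blue [270. 187.] 0.87 [0.753 0.007 0.04 ]
side cup_blue [211. 228.] 0.77 [0.725 0.27  0.04 ]
side cup_blue [134. 295.] 0.68 [0.663 0.541 0.04 ]
side cup_blue [301. 201.] 0.31 [0.624 0.015 0.04 ]
side head [306. 202.] 0.82 [0.608 0.011 0.04 ]
side mark [309. 203.] 0.61 [0.599 0.009 0.04 ]
side index [342. 187.] 0.71 [ 0.579 -0.134  0.04 ]
side plate [299. 199.] 0.95 [0.638 0.007 0.04 ]
side button_face [310. 200.] 0.44 [ 0.608 -0.007  0.04 ]
side mitre_box [341. 185.] 0.74 [ 0.589 -0.143  0.04 ]
side mitre_box [249. 241.] 0.35 [0.608 0.251 0.04 ]
```

```bash
python3 - <<'E'
import cv2
a=cv2.imread('pics/top.png');b=cv2.imread('pics/side.png')
cv2.imwrite('pics/top2.png',cv2.resize(a[120:270,120:480],(800,333),interpolation=3))
cv2.imwrite('pics/side2.png',cv2.resize(b[120:330,110:480],(800,454),interpolation=3))
E
```

```text
(no output)
```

View pics/top2.png

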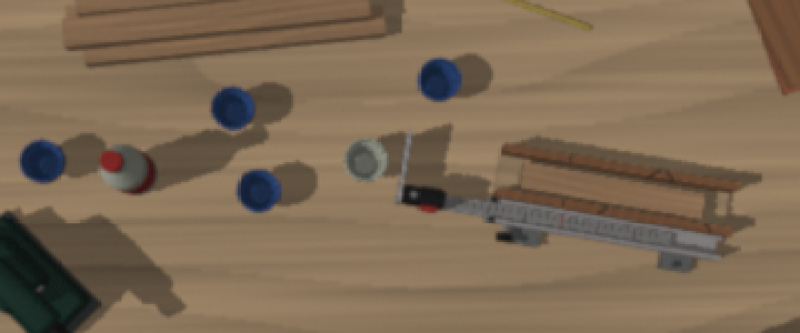

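View pics/side2.png

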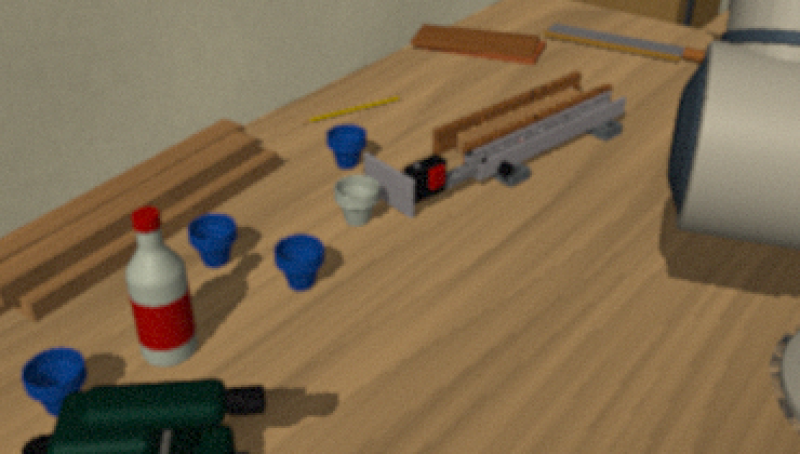

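Top image: four blue cups at (235,208), (314,158), (224,165) and (140,191). The nearest to the base is (235,208), at world (0.61, 0.25). The white cup is at (284,192), the head at about (311,208), and the red line near (373,218). I'll move above the white cup, with the tool aligned to the stop.

{"method": "play_rows", "body": {"deltas": [0, 0, 0, -0.117, 0, 0, 0, -0.117, 0, 0, 0, -0.117, 0, 0, 0, -0.117, 0, 0, 0, -0.117, 0, 0, 0, -0.117, 0, 0, 0, -0.117, 0, 0, 0, -0.117], "jaw": 0}}

```text
clock: 1.57
ee_pos: [0.279, -0.5593, 0.2359]
tcp_rot: [0.763, 0.646, -0.0, 0.0]
contact_force: [-0.3, -0.4, -0.3]
opening: 1.003
grasp_force: 0.0
```

{"method": "play_rows", "body": {"deltas": [3.3, 1.1, 0, 0, 3.3, 1.1, 0, 0, 3.3, 1.1, 0, 0, 3.3, 1.1, 0, 0, 3.3, 1.1, 0, 0, 3.3, 1.1, 0, 0, 3.3, 1.1, 0, 0, 3.3, 1.1, 0, 0, 3.3, 1.1, 0, 0, 3.3, 1.1, 0, 0, 3.3, 1.1, 0, 0, 3.3, 1.1, 0, 0, 3.3, 1.1, 0, 0, 3.3, 1.1, 0, 0, 3.3, 1.1, 0, 0, 3.3, 1.1, 0, 0, 3.3, 1.1, 0, 0, 3.3, 1.1, 0, 0, 3.3, 1.1, 0, 0, 3.3, 1.1, 0, 0]}}

```text
clock: 3.23
ee_pos: [0.6093, 0.0551, 0.236]
tcp_rot: [0.765, 0.644, 0.0, 0.0]
contact_force: [0.5, -1.7, 0.1]
opening: 0.996
grasp_force: 0.0
```

```bash
python3 - <<'E'
from h import *
s=robot.observe();print(s['clock'],s['ee_pos'],s['tcp_rot'])
p=robot.snapshot('wrist');print(np.round(p['tool_from_camera'],3),p['fx'],[k for k in p])
cv2.imwrite('pics/w1.png',p['color'])
for q in('cup_white','cup_blue','head','mark','index','plate','button_face'):
    for d in robot.spot_in(p,q)[:5]: print(q,np.round(d['centre']),round(d['confidence'],2),np.round(at(p,d['centre'],.045,s),3))
E
```

```text
3.2333 [0.60934722 0.05510516 0.23603426] [7.65190180e-01 6.43804297e-01 8.24336336e-05 8.98834232e-05]
[[-0.     0.964  0.267  0.074]
 [ 1.     0.    -0.     0.   ]
 [-0.     0.267 -0.964 -0.149]
 [ 0.     0.     0.     1.   ]] 324.02779082545976 ['color', 'fx', 'fy', 'cx', 'cy', 'tool_from_camera', 'shot']
cup_white [312. 148.] 0.6 [0.654 0.098 0.045]
cup_blue [250.  14.] 0.79 [0.614 0.228 0.045]
cup_blue [424. 225.] 0.71 [ 0.762 -0.006  0.045]
head [280. 222.] 0.64 [0.607 0.024 0.045]
mark [281. 224.] 0.84 [0.607 0.021 0.045]
index [282. 255.] 0.64 [ 0.603 -0.014  0.045]
index [263. 240.] 0.3 [0.584 0.007 0.045]
plate [282. 220.] 0.76 [0.609 0.026 0.045]
button_face [262. 237.] 0.49 [0.585 0.01  0.045]
button_face [281. 221.] 0.27 [0.608 0.025 0.045]
```

View pics/w1.png

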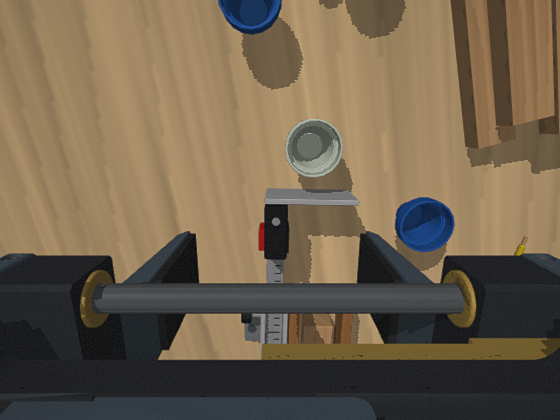

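The wrist picture shows the white cup rim around (314,148). The plate is at rows 190–203, the head at (276,230) with its button on the left at (262,237), and the correct blue cup at (250,8). The arm's axis runs nearly vertical, so the yaw is good.

```bash
cat >> h.py <<'E'
def loc(s,X):
    return np.round(R.from_quat(s['tcp_rot']).inv().apply(np.array(X)-s['ee_pos'])*100,2)
def rim(p,px,col,st,z,r=45):
    """least-squares circle (r=29.5mm) centre of rim from outer hull of colour blob, on plane z"""
    im=p['color'].astype(int);B,G,Rr=im[...,0],im[...,1],im[...,2]
    m=(B>Rr+40) if col=='blue' else ((abs(Rr-B)<25)&(G>110))
    m=m.astype(np.uint8);k=np.zeros_like(m);cv2.circle(k,(int(px[0]),int(px[1])),r,1,-1);m*=k
    n,l,stt,c=cv2.connectedComponentsWithStats(m);i=1+np.argmax(stt[1:,4])
    cn=max(cv2.findContours((l==i).astype(np.uint8),0,1)[0],key=len)
    h=cv2.convexHull(cn)[:,0]+.0
    W=np.array([at(p,q,z,st)[:2] for q in h])
    (c2,rad)=cv2.minEnclosingCircle((W*1000).astype(np.float32))
    return stt[i],np.array(c2)/1000,rad
E
python3 - <<'E'
from h import *
s=robot.observe();p=robot.snapshot('wrist')
print(rim(p,(314,148),'white',s,.052))
im=p['color']
c=at(p,(314.5,148),.052,s);print(c,loc(s,c))
for n,px,z in(('headtopL',(264.5,215),.072),('headtopR',(289,215),.072),('plL',(265,190),.062),('plR',(357,197),.062),('barL',(270,262),.036),('barR',(283,262),.036),('chL',(265.5,335),.045),('chR',(287.5,335),.045)): 
    X=at(p,px,z,s);print(n,np.round(X,4),loc(s,X))
t=robot.snapshot('top')
for c0 in((235,208),):print(rim(t,c0,'blue',None,.052,22))
print(rim(t,(284,192),'white',None,.052,14))
cv2.imwrite('pics/w1c.png',cv2.resize(im[110:345,230:370],None,fx=2.5,fy=2.5,interpolation=3))
E
```

```text
(array([ 285,  116,   59,   59, 1196], dtype=int32), array([0.65363501, 0.09733704]), 29.514381408691406)
[0.65385358 0.09477719 0.052     ] [ 4.96  3.75 18.4 ]
headtopL [0.5929 0.0397 0.072 ] [-1.52 -1.3  16.4 ]
headtopR [0.6172 0.0354 0.072 ] [-1.52  1.16 16.4 ]
plL [0.5974 0.0628 0.062 ] [ 0.84 -1.27 17.4 ]
plR [0.6886 0.0394 0.062 ] [ 0.11  8.13 17.4 ]
barL [ 0.5855 -0.0274  0.036 ] [-8.26 -0.87 20.  ]
barR [ 0.6005 -0.0301  0.036 ] [-8.26  0.64 20.  ]
chL [ 0.5639 -0.1173  0.045 ] [-17.48  -1.46  19.11]
chR [ 0.5902 -0.122   0.045 ] [-17.48   1.22  19.1 ]
(array([228, 197,  18,  18, 181], dtype=int32), array([0.61601324, 0.24113263]), 26.508358001708984)
(array([275, 178,  10,  28, 256], dtype=int32), array([0.65519336, 0.10494403]), 41.46515655517578)
```

View pics/w1c.png

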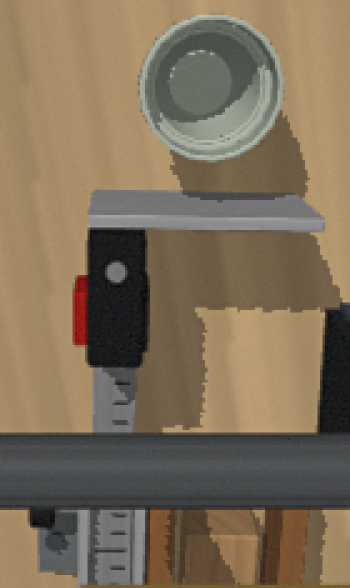

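The close crop confirms the white cup. Its rim centre fits at (0.6536, 0.0973) with a 29.5 mm radius, and the arm's yaw agrees with the tool's. Next is the grasp, kept high on the collar so the fingertips stay above the ledge.

{"method": "play_rows", "body": {"deltas": [2.6, 1.9, 0, 0, 2.6, 1.8, 0, 0, 0, 0, 3, 0, 0, 0, 3.5, 0, 0, 0, 3.5, 0, 0, 0, 3, 0, 0, 0, 2.4, 0, 0, 0, 1.5, 0, 0, 0, 0.7, 0, 0, 0, 0, 0, 0, 0, 0, 0]}}

```text
clock: 4.65
ee_pos: [0.6545, 0.098, 0.0606]
tcp_rot: [0.765, 0.644, 0.0, 0.0]
contact_force: [0.7, -0.2, 0.1]
opening: 1.002
grasp_force: 0.0
```

{"method": "play_rows", "body": {"deltas": [0, 0, 0, 0, 0, 0, 0, 0, 0, 0, 0, 0, 0, 0, 0, 0, 0, 0, 0, 0, 0, 0, 0, 0], "jaw": 1, "force": 8}}

```text
clock: 5.15
ee_pos: [0.6543, 0.0983, 0.0603]
tcp_rot: [0.765, 0.644, 0.0, 0.0]
contact_force: [-0.3, 0.9, 3.9]
opening: 0.649
grasp_force: 8.0
```

{"method": "play_rows", "body": {"deltas": [0, 0, -1, 0, 0, 0, -2, 0, 0, 0, -3, 0, 0, 0, -3, 0, 1, -1, -3, 0, 2, -2, -1, 0, 2, -2, 0, 0, 1.5, -1, 0, 0, 0.5, -0.4, 0, 0, 0, 0, 0, 0, 0, 0, 0, 0]}}

```text
clock: 6.07
ee_pos: [0.6033, 0.1779, 0.1902]
tcp_rot: [0.765, 0.644, 0.0, 0.0]
contact_force: [-0.3, -0.2, -0.6]
opening: 0.648
grasp_force: 8.0
```

```bash
python3 - <<'E'
from h import *
s=robot.observe();print(s['clock'],s['ee_pos'],s['opening'],s['contact_force'])
p=robot.snapshot('wrist')
cv2.imwrite('pics/w2.png',p['color'])
for d in robot.spot_in(p,'cup_blue')[:5]:
    print(d['centre'],d['confidence']);r=rim(p,d['centre'],'blue',s,.052,70);print(r,loc(s,[*r[1],.052]))
E
```

```text
6.0667 [0.60330235 0.17787673 0.19019596] 0.6476274353195058 [-0.34649196 -0.17625443 -0.64742396]
[280.1, 133.7] 0.91
(array([ 245,   97,   68,   69, 3672], dtype=int32), array([0.61601007, 0.24332951]), 29.24408531188965) [ 6.67  0.13 13.82]
[407.2, 64.5] 0.68
(array([ 369,   27,   76,   78, 4594], dtype=int32), array([0.72772821, 0.27636411]), 31.061954498291016) [11.83 10.57 13.82]
[311.9, 328.6] 0.55Traceback (most recent call last):
  File "<stdin>", line 6, in <module>
  File "h.py", line 24, in rim
    n,l,stt,c=cv2.connectedComponentsWithStats(m);i=1+np.argmax(stt[1:,4])
                                                      ~~~~~~~~~^^^^^^^^^^^
    return _wrapfunc(a, 'argmax', axis=axis, out=out, **kwds)
    return bound(*args, **kwds)
ValueError: attempt to get argmax of an empty sequence
```

View pics/w2.png

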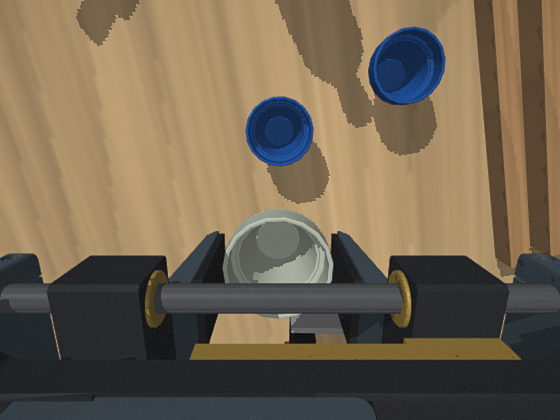

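The held white cup hangs level at (278,262). The target blue cup's rim is at (280,131), 6.7 cm ahead and 0.1 cm sideways.

{"method": "play_rows", "body": {"deltas": [1.5, 0.1, 0, 0, 2.5, 0, 0, 0, 2, 0, 0, 0, 0.8, 0, 0, 0, 0, 0, 2, 0, 0, 0, 3, 0, 0, 0, 2, 0, 0, 0, 1, 0, 0, 0, 1, 0, 0, 0, 0.8, 0, 0, 0, 0.6, 0, 0, 0, 0.3, 0, 0, 0, 0, 0, 0, 0, 0, 0]}}

```text
clock: 7.33
ee_pos: [0.616, 0.2451, 0.0835]
tcp_rot: [0.765, 0.644, 0.0, 0.0]
contact_force: [-0.4, 0.4, -0.3]
opening: 0.646
grasp_force: 8.0
```

{"method": "play_rows", "body": {"deltas": [0, 0, 0.3, 0, 0, 0, 0.2, 0, 0, 0, 0.1, 0, 0, 0, 0, 0, 0, 0, 0, 0]}}

```text
clock: 7.75
ee_pos: [0.616, 0.2452, 0.0775]
tcp_rot: [0.765, 0.644, 0.0, 0.0]
contact_force: [0.5, 0.2, 4.7]
opening: 0.647
grasp_force: 8.0
```

{"method": "play_rows", "body": {"deltas": [0, 0, 0, 0, 0, 0, 0, 0, 0, 0, 0, 0, 0, 0, 0, 0], "jaw": 0.1}}

```text
clock: 8.08
ee_pos: [0.6156, 0.245, 0.0768]
tcp_rot: [0.765, 0.644, -0.0, -0.0]
contact_force: [-0.6, -0.0, 0.6]
opening: 0.888
grasp_force: 0.0
```

{"method": "play_rows", "body": {"deltas": [0, 0, -1, 0, 0, 0, -2, 0, -1, 0, -3, 0, -2.5, 0, -3, 0, -3, 0, -2, 0, -1, 0, 0, 0, 0, 0, 0, 0, 0, 0, 0, 0]}}

```text
clock: 8.75
ee_pos: [0.6027, 0.1709, 0.1871]
tcp_rot: [0.766, 0.643, 0.0, -0.0]
contact_force: [-0.4, 0.2, 0.0]
opening: 0.903
grasp_force: 0.0
```

```bash
python3 - <<'E'
from h import *
s=robot.observe();print(s['clock'],s['ee_pos'],s['opening'],s['contact_force'])
p=robot.snapshot('wrist');q=robot.snapshot('side')
r=rim(p,(280,133),'white',s,.07,70);print(r,loc(s,[*r[1],.07]))
a=cv2.resize(p['color'][60:230,190:360],(480,480),interpolation=3);b=cv2.resize(q['color'][200:290,205:265],(320,480),interpolation=3)
cv2.imwrite('pics/n.png',np.hstack([a,b]))
E
```

```text
8.75 [0.60272889 0.17089645 0.18713716] 0.902722305571533 [-0.4059758   0.20045992  0.02163612]
(array([ 241,   84,   74,   76, 1654], dtype=int32), array([0.61574231, 0.24411459]), 29.33302116394043) [ 7.43  0.02 11.72]
```

View pics/n.png

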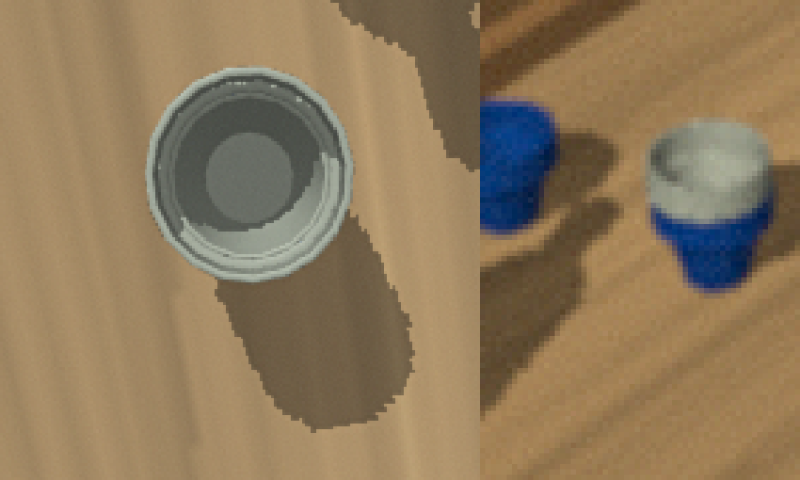

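The white cup is upright and fully seated in the blue cup: its rim fits at z 70 mm with a 29.3 mm radius, and the side view shows an even ledge. Now I'll go above the head and turn half round, so the wrist camera looks back at the index while I pull.

{"method": "play_rows", "body": {"deltas": [-2, 0.4, 0, 0, -3, 0.5, 0, 0, -3, 0.5, 0.7, 0, -3, 0.5, 1, 0, -2.4, 0.4, 1, 0, -1.5, 0.3, 1, 0, 0, 0, 0, 0]}}

```text
clock: 9.43
ee_pos: [0.602, 0.018, 0.1473]
tcp_rot: [0.766, 0.643, -0.002, -0.001]
contact_force: [-0.9, -0.5, -0.2]
opening: 0.901
grasp_force: 0.0
```

{"method": "play_rows", "body": {"deltas": [0, 0, 0, -0.12, 0, 0, 0, -0.12, 0, 0, 0, -0.12, 0, 0, 0, -0.12, 0, 0, 0, -0.12, 0, 0, 0, -0.12, 0, 0, 0, -0.12, 0, 0, 0, -0.12, 0, 0, 0, -0.12, 0, 0, 0, -0.12, 0, 0, 0, -0.12, 0, 0, 0, -0.12, 0, 0, 0, -0.12, 0, 0, 0, -0.12]}}

```text
clock: 10.6
ee_pos: [0.603, 0.0215, 0.1496]
tcp_rot: [0.028, 1.0, 0.0, -0.0]
contact_force: [0.2, 0.1, 0.1]
opening: 0.901
grasp_force: 0.0
```

{"method": "play_rows", "body": {"deltas": [0, 0, 0, -0.12, 0, 0, 0, -0.12, 0, 0, 0, -0.12, 0, 0, 0, -0.12, 0, 0, 0, -0.12, 0, 0, 0, -0.12, 0, 0, 0, -0.12, 0, 0, 0, -0.12, 0, 0, 0, -0.12, 0, 0, 0, -0.12, 0, 0, 0, -0.12, 0, 0, 0, -0.1416, 0, 0, 0, 0, 0, 0, 0, 0]}}

```text
clock: 11.77
ee_pos: [0.603, 0.021, 0.1497]
tcp_rot: [-0.636, 0.771, 0.0, -0.0]
contact_force: [0.3, 0.0, 0.1]
opening: 0.9
grasp_force: 0.0
```

```bash
python3 - <<'E'
from h import *
s=robot.observe();print(s['clock'],s['ee_pos'],s['tcp_rot'],s['q'][5])
p=robot.snapshot('wrist');cv2.imwrite('pics/m1.png',p['color'])
for q in('head','mark','index','plate','button_face'):
    for d in robot.spot_in(p,q)[:2]: print(q,np.round(d['centre']),round(d['confidence'],2))
cv2.imwrite('pics/m1c.png',cv2.resize(p['color'][0:300,190:370],None,fx=2,fy=2,interpolation=3))
E
```

```text
11.7667 [0.60298714 0.02103203 0.14966061] [-6.36253143e-01  7.71480295e-01  2.71759561e-04 -1.37512735e-04] -3.0143606178443365
head [278. 182.] 0.8
mark [277. 185.] 0.82
index [267.  76.] 0.8
plate [278. 186.] 0.89
button_face [300. 213.] 0.5
```

View pics/m1c.png

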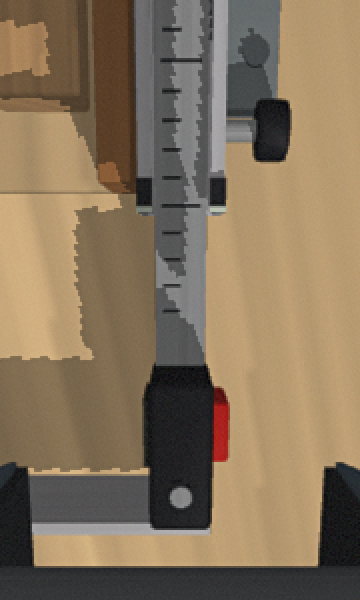

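The wrist view shows the channel mouth with its pointers at about (263/298, 104) and a long tick at (280,103). The head is at columns 265–295, with the red button on the right at (300,213).

```bash
python3 - <<'E'
from h import *
s=robot.observe();p=robot.snapshot('wrist')
g=cv2.cvtColor(p['color'],6).astype(float)
f=lambda c,r,z:loc(s,at(p,(c,r),z,s))
for n,c,r,z in(('headL',264.5,235,.072),('headR',295.5,235,.072),('headfar',280,187,.072),('headnear',280,264,.072),('platefar',240,265.5,.062),('tick0',280,103,.036),('tick1',280,30,.036),('tickin',275,145,.036),('tickin2',275,155,.036),('barL',268,150,.036),('barR',292.5,150,.036),('chL',259.5,85,.045),('chR',301,85,.045),('chL2',258.8,5,.045),('chR2',302.5,5,.045),('barL2',267.5,25,.036),('barR2',295.7,25,.036)): print(n,f(c,r,z))
col=g[:190,272:278].mean(1); 
h=cv2.GaussianBlur(g,(1,15),0)[:190,272:278].mean(1)
print([(r,int(col[r]-h[r])) for r in range(1,189) if col[r]-h[r]<-12])
print('ptrs R',[(r,int(g[r,296:302].mean())) for r in range(86,112)])
print('ptrs L',[(r,int(g[r,259:266].mean())) for r in range(86,112)])
b,gg,rr=[p['color'][...,i].astype(int) for i in range(3)]
ys,xs=np.where((rr>gg+60)[:150,260:300]);print('red',len(ys),ys.mean() if len(ys) else 0)
cv2.imwrite('pics/m2.png',cv2.resize(p['color'][80:130,240:320],None,fx=9,fy=9,interpolation=2))
E
```

```text
headL [-0.39 -0.98  7.79]
headR [-0.39  1.32  7.79]
headfar [3.22 0.16 7.79]
headnear [-2.72  0.18  7.79]
platefar [-3.31 -3.    8.79]
tick0 [ 9.1   0.18 11.39]
tick1 [14.15  0.17 11.39]
tickin [ 5.93 -0.21 11.39]
tickin2 [ 5.14 -0.21 11.39]
barL [ 5.53 -0.77 11.39]
barR [ 5.53  1.19 11.39]
chL [10.3  -1.33 10.49]
chR [10.3   1.71 10.49]
chL2 [15.48 -1.3  10.49]
chR2 [15.48  1.72 10.49]
barL2 [14.48 -0.74 11.39]
barR2 [14.48  1.31 11.39]
[(1, -22), (16, -43), (17, -12), (31, -42), (32, -40), (46, -36), (47, -43), (61, -45), (62, -36), (75, -17), (76, -40), (89, -16), (90, -40), (103, -15), (104, -41), (117, -42), (118, -29), (130, -35), (131, -44), (143, -47), (144, -60), (156, -43), (157, -18), (184, -19), (185, -25), (186, -13)]
ptrs R [(86, 167), (87, 120), (88, 109), (89, 111), (90, 73), (91, 32), (92, 30), (93, 32), (94, 32), (95, 33), (96, 31), (97, 33), (98, 30), (99, 33), (100, 34), (101, 31), (102, 29), (103, 23), (104, 66), (105, 194), (106, 190), (107, 143), (108, 123), (109, 148), (110, 165), (111, 165)]
ptrs L [(86, 109), (87, 109), (88, 111), (89, 112), (90, 60), (91, 23), (92, 25), (93, 25), (94, 27), (95, 27), (96, 24), (97, 25), (98, 28), (99, 27), (100, 27), (101, 26), (102, 24), (103, 24), (104, 60), (105, 127), (106, 125), (107, 96), (108, 87), (109, 97), (110, 107), (111, 105)]
red 0 0
```

View pics/m2.png

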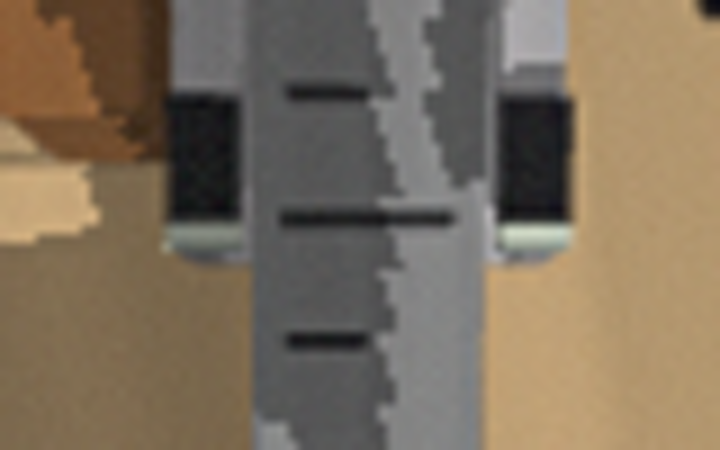

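The long tick sits about 2 mm inside the pointers. With notches 4 mm apart, that puts the extension at 48 mm, so I need to draw 102 mm. The head is 1.1 cm ahead and 0.15 cm sideways. I'll descend and squeeze.

{"method": "play_rows", "body": {"deltas": [0.6, 0.1, 0.5, 0, 0.5, 0.05, 1.5, 0, 0, 0, 2.5, 0, 0, 0, 2.5, 0, 0, 0, 1.5, 0, 0, 0, 0.7, 0, 0, 0, 0.3, 0, 0, 0, 0, 0, 0, 0, 0, 0]}}

```text
clock: 12.87
ee_pos: [0.5999, 0.0092, 0.0557]
tcp_rot: [-0.637, 0.771, -0.0, 0.0]
contact_force: [-0.5, 0.7, -0.2]
opening: 0.899
grasp_force: 0.0
```

{"method": "play_rows", "body": {"deltas": [0, 0, 0, 0, 0, 0, 0, 0, 0, 0, 0, 0, 0, 0, 0, 0, 0, 0, 0, 0, 0, 0, 0, 0, 0, 0, 0, 0, 0, 0, 0, 0], "jaw": 1, "force": 28}}

```text
clock: 13.53
ee_pos: [0.5987, 0.0093, 0.0548]
tcp_rot: [-0.637, 0.771, 0.0, -0.001]
contact_force: [-6.6, -0.8, 4.7]
opening: 0.348
grasp_force: 3.0
```

```bash
python3 - <<'E'
from h import *
s=robot.observe();print(s['clock'],s['ee_pos'],s['opening']*91,s['contact_force'],s['grasp_force'])
p=robot.snapshot('wrist');cv2.imwrite('pics/g0.png',p['color'])
x,y=R.from_quat(s['tcp_rot']).as_matrix()[:,:2].T;print(x,y)
E
```

```text
13.5333 [0.59874032 0.00934565 0.05479822] 31.63577246995004 [-6.58757953 -0.84215414  4.70480519] 3.0057837814092636
[-1.87413193e-01 -9.82281141e-01  2.33306385e-04] [-0.98228019  0.18741334  0.0013681 ]
```

{"method": "play_rows", "body": {"deltas": [0, 0, 0, 0, 0, 0, 0, 0, 0, 0, 0, 0, 0, 0, 0, 0]}}

```text
clock: 13.92
ee_pos: [0.5995, 0.0092, 0.0548]
tcp_rot: [-0.637, 0.771, -0.0, -0.0]
contact_force: [1.3, -3.5, -3.0]
opening: 0.291
grasp_force: 28.0
```

The button is in, with the jaw at 26.5 mm and 28 N grip, and the spring pull can be felt. Now I'll draw out.

{"method": "play_rows", "body": {"deltas": [-0.3, 0, 0, 0, -0.7, 0, 0, 0, -1, 0, 0, 0, -1.3, 0, 0, 0, -1.5, 0, 0, 0, -1.5, 0, 0, 0, -1.3, 0, 0, 0, -1, 0, 0, 0, -0.6, 0, 0, 0, -0.3, 0, 0, 0, 0, 0, 0, 0, 0, 0, 0, 0]}}

```text
clock: 14.92
ee_pos: [0.6177, 0.103, 0.0549]
tcp_rot: [-0.638, 0.77, -0.0, 0.0]
contact_force: [5.0, -3.8, -4.9]
opening: 0.287
grasp_force: 28.0
```

```bash
python3 - <<'E'
from h import *
s=robot.observe();print(s['clock'],s['ee_pos'],s['opening']*91,s['contact_force'],s['grasp_force'])
print('drawn',np.hypot(*(s['ee_pos'][:2]-[.5995,.0092])))
p=robot.snapshot('wrist')
print([ (d['centre'],d['confidence']) for d in robot.spot_in(p,'mark')[:3]])
b,g,r=[p['color'][...,i].astype(int) for i in range(3)]
ys,xs=np.where((r>g+50)&(r>b+50)&(b<110)&(r-g>1.2*(g-b)));k=(ys<230)&(abs(xs-280)<40);print('red',k.sum(),ys[k].mean(),xs[k].mean())
cv2.imwrite('pics/g1.png',cv2.resize(p['color'][60:240,220:340],None,fx=3.3,fy=3.3,interpolation=2))
E
```

```text
14.9167 [0.61774691 0.1030488  0.05486961] 26.13318216729218 [ 5.04402306 -3.76148983 -4.86275925] 28.003176748752594
drawn 0.0956062084605079
[([283.0, 166.0], 0.69), ([277.6, 160.6], 0.48)]
red 0 nan nan<stdin>:7: RuntimeWarning: Mean of empty slice.
  ret = ret.dtype.type(ret / rcount)
```

View pics/g1.png

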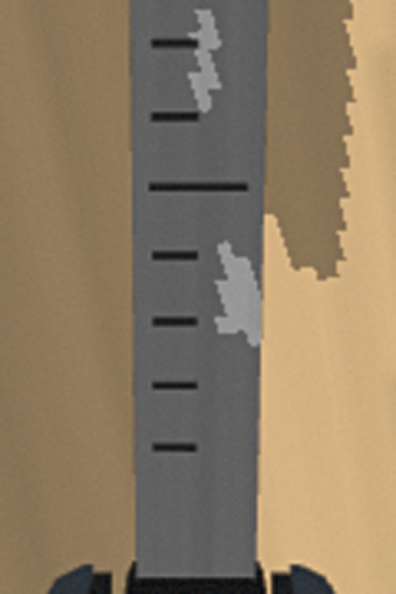

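```bash
python3 - <<'E'
from h import *
s=robot.observe()
p=robot.snapshot('wrist')
A=R.from_quat(s['tcp_rot'])
for d in(.174,.182):
    for z in(.036,.047): print(d,z,proj(p,s['ee_pos']+A.apply([d,0,s['ee_pos'][2]-z]),s))
im=p['color'].astype(int)
h=im[:62].copy(); rr=h[...,2]-h[...,1]
g=im.mean(2)
for r in range(0,62): print(r,im[r,268:294].mean(0).astype(int),'L',int(g[r,256:264].mean()),'R',int(g[r,298:306].mean()),'t',int(g[r,268:278].mean()))
cv2.imwrite('pics/g2.png',cv2.resize(p['color'][0:80,220:340],None,fx=6.5,fy=6.5,interpolation=2))
E
```

```text
0.174 0.036 (np.float64(277.6947282501983), np.float64(-118.86163235753097))
0.174 0.047 (np.float64(277.7039597956342), np.float64(-139.32419479734577))
0.182 0.036 (np.float64(277.6931067333557), np.float64(-142.77740540845733))
0.182 0.047 (np.float64(277.7023579042708), np.float64(-165.64895784018077))
0 [58 58 57] L 99 R 98 t 47
1 [32 32 30] L 98 R 98 t 30
2 [29 28 28] L 98 R 97 t 30
3 [55 55 55] L 98 R 97 t 63
4 [96 96 96] L 98 R 97 t 96
5 [95 95 95] L 99 R 98 t 95
6 [94 94 94] L 98 R 97 t 94
7 [94 94 93] L 98 R 98 t 94
8 [93 93 93] L 98 R 99 t 93
9 [94 94 93] L 99 R 98 t 94
10 [93 93 93] L 98 R 99 t 94
11 [94 93 94] L 99 R 98 t 94
12 [93 94 93] L 99 R 99 t 94
13 [94 94 94] L 99 R 98 t 94
14 [94 94 93] L 98 R 99 t 93
15 [94 94 94] L 99 R 99 t 94
16 [94 94 94] L 100 R 99 t 94
17 [94 93 94] L 102 R 100 t 93
18 [93 93 93] L 100 R 99 t 93
19 [94 94 94] L 100 R 99 t 94
20 [93 94 93] L 101 R 101 t 93
21 [94 94 93] L 100 R 100 t 94
22 [94 94 94] L 100 R 100 t 94
23 [95 95 95] L 100 R 101 t 96
24 [96 96 95] L 101 R 100 t 98
25 [67 67 66] L 102 R 100 t 37
26 [60 60 60] L 100 R 101 t 23

[... 417 characters left out ...]
 95
40 [95 95 94] L 101 R 102 t 94
41 [94 94 94] L 102 R 102 t 94
42 [95 95 95] L 101 R 101 t 95
43 [94 94 94] L 102 R 101 t 95
44 [94 94 94] L 102 R 103 t 94
45 [94 94 94] L 101 R 102 t 94
46 [95 95 95] L 103 R 103 t 96
47 [96 96 95] L 102 R 102 t 97
48 [88 88 88] L 102 R 102 t 81
49 [67 66 66] L 102 R 102 t 34
50 [63 63 62] L 102 R 102 t 27
51 [74 73 73] L 102 R 102 t 49
52 [96 96 95] L 102 R 102 t 98
53 [96 96 95] L 103 R 102 t 96
54 [95 95 94] L 102 R 102 t 95
55 [95 95 94] L 102 R 103 t 95
56 [95 95 94] L 103 R 104 t 94
57 [101 101 101] L 102 R 103 t 94
58 [103 103 103] L 103 R 103 t 95
59 [103 103 103] L 102 R 104 t 95
60 [105 105 104] L 102 R 103 t 95
61 [103 103 103] L 102 R 104 t 94
```

The wrist camera can't see the index from here, so I'll finish the stroke, then check for slip from the ticks and compare mark and index in the top and side cameras.

{"method": "play_rows", "body": {"deltas": [-0.3, 0, 0, 0, -0.3, 0, 0, 0, -0.1, 0, 0, 0, 0, 0, 0, 0, 0, 0, 0, 0, 0, 0, 0, 0]}}

```text
clock: 15.57
ee_pos: [0.619, 0.1096, 0.0549]
tcp_rot: [-0.637, 0.771, -0.0, 0.0]
contact_force: [5.5, -3.9, -4.8]
opening: 0.29
grasp_force: 28.0
```

```bash
python3 - <<'E'
from h import *
P=[]
w=robot.snapshot('wrist');t=robot.snapshot('top');P=[robot.observe()['ee_pos']]
sd=robot.snapshot('side')
for i in range(5): robot.snapshot('side');P.append(robot.observe()['ee_pos'])
s=robot.observe()
P=np.array(P);print(s['clock'],P.mean(0),P.std(0),s['opening']*91,s['contact_force'],s['grasp_force'])
print('drawn',np.dot(P.mean(0)[:2]-[.5995,.0092],[.187,.982]))
def ticks(im):
    g=im.astype(float).mean(2);c=g[60:235,268:278].mean(1);h=cv2.GaussianBlur(c[:,None],(1,21),0)[:,0];d=np.clip(h-c-8,0,None)
    n,l=cv2.connectedComponents((d>0).astype(np.uint8));return [round(float((np.where(l.ravel()==i)[0]*d[l.ravel()==i]).sum()/d[l.ravel()==i].sum()+60),2) for i in range(1,n)]
print(ticks(cv2.imread('pics/g0.png')));print(ticks(w['color']))
# index in world from earlier wrist view: TCP(.60299,.02103) axes
x=np.array([-.1874,-.9823]);y=np.array([-.9823,.1874])
idx=np.array([.60299,.02103])+x*.0884+y*.002
for nm,p in(('top',t),('side',sd)):
    im=p['color'].astype(int);red=im[...,2]-np.maximum(im[...,1],im[...,0])
    u=proj(p,[*idx,.036]);print(nm,'idx',u)
    r0,c0=int(u[1]),int(u[0]);win=red[r0-10:r0+11,c0-14:c0+15];m=np.argwhere(win>25)
    print([(c+c0-14,r+r0-10,win[r,c]) for r,c in m][:40])
    # 1D position along arm
    for d in(-.01,0,.01): print(d,np.round(proj(p,[*(idx+x*d),.036]),2))
a=cv2.resize(t['color'][190:240,300:370],(560,400),interpolation=2);u=proj(sd,[*idx,.036]);r0,c0=int(u[1]),int(u[0])
b=cv2.resize(sd['color'][r0-15:r0+15,c0-12:c0+12],(240,300),interpolation=2);b=cv2.copyMakeBorder(b,0,100,0,0,0)
cv2.imwrite('pics/fin.png',np.hstack([a,b]))
E
```

```text
15.9667 [0.61904041 0.10961349 0.05486745] [1.40653194e-05 1.05399173e-05 1.60974238e-05] 26.066949798337436 [ 4.49033049 -4.32834051 -5.51137556] 28.002123534679413
drawn 0.10226010582698632
[72.89, 94.86, 116.32, 136.97, 157.09, 176.49, 195.44]
[72.6, 94.86, 116.32, 136.99, 156.98, 176.46, 195.2]
top idx (np.float64(338.3279760025315), np.float64(214.0789052233947))
[(np.int64(344), np.int64(205), np.int64(29)), (np.int64(345), np.int64(205), np.int64(29)), (np.int64(346), np.int64(205), np.int64(31)), (np.int64(347), np.int64(205), np.int64(30)), (np.int64(348), np.int64(205), np.int64(26)), (np.int64(343), np.int64(206), np.int64(28)), (np.int64(344), np.int64(206), np.int64(33)), (np.int64(345), np.int64(206), np.int64(33)), (np.int64(346), np.int64(206), np.int64(33)), (np.int64(347), np.int64(206), np.int64(33)), (np.int64(348), np.int64(206), np.int64(32)), (np.int64(349), np.int64(206), np.int64(30)), (np.int64(350), np.int64(206), np.int64(29)), (np.int64(351), np.int64(206), np.int64(29)), (np.int64(352), np.int64(206), np.int64(31)), (np.int64(343), np.int64(207), np.int6
[... 2448 characters left out ...]
int64(324), np.int64(187), np.int64(38)), (np.int64(325), np.int64(187), np.int64(43)), (np.int64(326), np.int64(187), np.int64(46)), (np.int64(327), np.int64(187), np.int64(43)), (np.int64(328), np.int64(187), np.int64(44)), (np.int64(329), np.int64(187), np.int64(40)), (np.int64(330), np.int64(187), np.int64(37)), (np.int64(331), np.int64(187), np.int64(34)), (np.int64(332), np.int64(187), np.int64(28)), (np.int64(315), np.int64(188), np.int64(31)), (np.int64(317), np.int64(188), np.int64(28)), (np.int64(318), np.int64(188), np.int64(27)), (np.int64(319), np.int64(188), np.int64(27)), (np.int64(322), np.int64(188), np.int64(26))]
-0.01 [325.68 197.11]
0 [328.08 196.02]
0.01 [330.45 194.94]
```

View pics/fin.png

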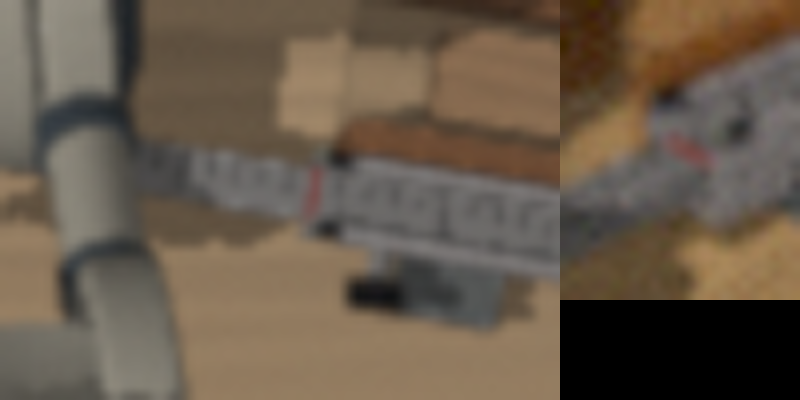

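The red line sits between the two pointers in both views. The kinematics give 102.3 mm drawn with no slip, so I'll trim by 0.3 mm, check and hand in.

{"method": "play_rows", "body": {"deltas": [0.03, 0, 0, 0, 0, 0, 0, 0, 0, 0, 0, 0, 0, 0, 0, 0, 0, 0, 0, 0]}}

```text
clock: 16.38
ee_pos: [0.619, 0.1093, 0.0549]
tcp_rot: [-0.637, 0.771, -0.0, 0.0]
contact_force: [4.9, -3.7, -4.4]
opening: 0.292
grasp_force: 28.0
```

```bash
python3 - <<'E'
from h import *
s=robot.observe();print(s['clock'],s['opening']*91,s['grasp_force'],np.abs(s['qvel']).max())
print('drawn',np.dot(s['ee_pos'][:2]-[.5995,.0092],[.187,.982]))
print(robot.finish_job())
E
```

```text
16.3833 26.616399107851528 28.00251692533493 0.0012012455871451924
drawn 0.10193057716847026
the job is handed in; nothing more can be done
None
```

The job is handed in: the white cup is nested upright and seated in the nearest blue cup, and the stop arm is held at about 150 mm with the button squeezed in. The top and side cameras showed the red line between the pointers just before a final 0.3 mm trim, which I checked only by the arm's position.

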